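# Choose the cup's portion on a touchless coffee panel and start the pour

## Task

A cup stands on the grate under the tap: on the touchless panel, point at the sensor eye that matches its size (small, medium or large eye for the small, medium or large cup) by holding the fingertips centred over it, two to three centimetres above it, for two seconds, touching no eye and keeping well away from the other two. Then press the round start button on the panel fully down, release it and move clear. Leave the cups, the milk pitcher and the tamper standing where they are.

Things in the scene. Friction and masses are not known exactly. Their poses are not given: they have to be found in the camera images.
- cup_small: The smallest plain white round cup without handle, open at the top, 55 mm high and 58 mm across the rim, loose. Origin: centre of its underside. It stands upright, either on the grate under the tap or on the open counter
- cup_medium: The middle-sized plain white round cup without handle, open at the top, 80 mm high and 74 mm across the rim, loose. Origin: centre of its underside. It stands upright, either on the grate under the tap or on the open counter
- cup_large: The largest plain white round cup without handle, open at the top, 115 mm high and 90 mm across the rim, loose. Origin: centre of its underside. It stands upright, either on the grate under the tap or on the open counter
- tap: Steel gooseneck tap fixed to the counter. Origin: on the counter at the middle of its flush square drip grate (130 mm), straight below the spout, where the chosen cup stands (within 10 mm). The 20 mm thick post rises from the counter 110 mm along +x of this frame and arches back at 260 mm height to the spout, whose mouth is 185 mm above the grate. z up
- panel: Flat steel touchless panel fixed on the counter, 160 mm (x) by 280 mm (y) by 30 mm high, with a dark walnut strip 14 mm wide and 34 mm high at each end. Origin: centre of its underside, on the counter. The row of eyes runs along y at x = +35 mm (the long side farther from the robot), at y = -85, 0 and +85 mm; the start button sits at x = -45 mm, y = 0. z up
- eye_small: The smallest touchless sensor eye: a glossy black low dome of 16 mm diameter in a dark steel ring of 24 mm, fixed on top of the panel. Origin: centre of its underside, on the panel's top face; the dome's crown is 10 mm above the origin. z up. The three eyes stand in a row 85 mm apart along the panel's far long side, in any order
- eye_medium: The middle-sized touchless sensor eye: a glossy black low dome of 32 mm diameter in a dark steel ring of 40 mm, fixed on top of the panel. Origin: centre of its underside, on the panel's top face; the dome's crown is 10 mm above the origin. z up. The three eyes stand in a row 85 mm apart along the panel's far long side, in any order
- eye_large: The largest touchless sensor eye: a glossy black low dome of 52 mm diameter in a dark steel ring of 60 mm, fixed on top of the panel. Origin: centre of its underside, on the panel's top face; the dome's crown is 10 mm above the origin. z up. The three eyes stand in a row 85 mm apart along the panel's far long side, in any order
- start (a joint): Travel of the start button, m: 0 = up, 0.006 = fully down; a spring returns it; about 5 N holds it fully down
- start_top (a point): Centre of the top of the start button's cap, grey, round, 30 mm across, in a dark steel housing on the panel's near half. It is pressed straight down
- pitcher: Steel milk pitcher, 80 mm wide, 95 mm high, with a wire handle, standing loose beyond the panel. Origin: centre of its underside. Bystander
- tamper: Steel coffee tamper, 58 mm wide, 82 mm high, standing loose on its flat face beyond the panel. Origin: centre of its underside. Bystander
Mind the look-alikes: they are no part of the job. What is shaped like the cup_large but black is not meant.

How it is judged:
By the outcome, as a careful person would: the job done as asked, in the order asked, and still so for the second after the job is handed in, with the robot touching nothing.
It also fails if it takes over 38 s, if anything falls off the work surface, if the arm or the gripper's body presses on something with over 40 N, if the wrist force passes 120 N, or if a joint passes its speed limit or range.

## Robot

A 6-joint arm with a two-finger parallel gripper is mounted at the origin on the work surface. World frame = base frame: x ahead of the robot, y to its left, z up, the work surface at z = 0. Lengths are in mm, angles in rad, forces in N, time in s.
With the tool pointing down it reaches from about 400 to 825 mm from the base axis. Payload 7 kg.
Tool frame: the origin (TCP) lies between the finger pads; the fingertips stand arm.tcp_to_tips ahead of it and the grasp point (between the pads) lies 3 mm ahead of it (arm.tcp_to_tips is the distance from the TCP to the fingertips, in mm); z points along the fingers, y is the direction in which the jaws open and shut (so a half turn about z gives the same grasp; the last joint's range is limited). The gripper opens to 85 mm and grips with 20 to 120 N. Pads are 22 mm wide; open, the fingers measure 114 mm over their backs; the gripper's body (76 mm by 85 mm) begins 54 mm behind the grasp point. The pads swing forward as they close: fully open they stand 13 mm farther back than shut.
Start: joints at [1.397, 0.359, 0.012, 0, -1.224, -0.288], TCP at [300.758, 604.268, 253.302] pointing down, gripper open.
Joint ranges: [-3.07, 3.07], [-1.43, 2.12], [-1.02, 1.25], [-3.03, 1.67], [-3.05, -0], [-3.03, 3.03]. Speed limits (rad/s): [2.39, 2.39, 3.01, 3.14, 3.14, 3.14].

## Interface

Orientations are given as a unit quaternion [w, x, y, z].
In Python, from station import status, eyes, workorder, arm gives the robot as it stands.
- The arm moves only by the tool jog_arm, never from a script. Its argument "deltas" is text: rows parted by semicolons, each of 6 numbers parted by spaces: the shift along the tool's x, y, z in cm, then the turn, a rotation vector about the tool's x, y, z in rad. A call has 1 to 8 rows; each row is the pose to reach, as a shift and turn from the pose commanded when the call began, along the tool's axes at that moment; what a row does not reach only later rows make up. A row lasts 1/10 s, in which the tool goes at most 50 mm and 8.59 degrees, less where a joint would pass 70% of its speed; a pose out of reach is approached as far as the arm can. A call with a gripper value outside its range is refused whole. "hand" is the opening, from 0 (shut) to 1 (fully open), set as the call begins (left out, the last holds). The fingers move at their own pace and stop on an object; "grip_force" is the grip in N (left out, the last holds). Time passes only in rows, so rows that repeat a pose let the fingers close. It gives the time, the measured TCP pose, the force and the opening at its end, in the units of the state.
- status.get_state(): the state, without advancing time (a new reading comes with each control period).
- eyes.grab_frame(name): name is "side" or "top" or "wrist"; returns the picture (420x560x3 uint8, red, green, blue); there is no depth.
- eyes.camera_params(name): a dict with "mtx" (3x3 intrinsics, pixels), "position" and "orientation" of the camera in the world; the wrist camera has in their place "hand_eye" (4x4, takes a point from camera to tool coordinates, whose origin is the TCP and whose axes are the flange's). Camera axes: x right, y up, looking along -z (the intrinsics and any distortion apply to the point x, -y, -z); pixel columns grow to the right and rows downward; lengths in mm; the calibration is good to about 2 mm. A picture is of the moment at which its call begins: read the wrist's pose just before it. camera_params takes no time and is no camera call.
- workorder.close_job(): hands the job in, once; it reports no verdict.
The state is a dict: "t": time; "joints": joint angles; "dq": joint speeds; "tau": joint torques, N m; "position": TCP position; "tcp_rot": TCP orientation; "contact_force": force on the tool from outside, world axes, zero at the start; "moment": the same for the moment, N m; "opening": opening from 0.0 (shut) to 1.0 (fully open).
Only numpy, scipy, OpenCV 4.12 (cv2) and the standard library are available. Lean on these libraries where they do the work, as an engineer would, in place of code of your own. Each camera call takes 0.05 s, during which the arm holds its last target. There are 200 camera calls.

## Working session

There is one attempt and no reset: what is moved stays moved. The work goes in short steps, Python scripts to look and compute and a tool call to move; the robot and the scene stay as the last step left them, time stands still between calls to the robot, and variables do not carry over. Pictures are saved under pics/ and viewed, about 8 in all and at most 12, crops included, and the job is handed in when it is done.

Besides the shell and the picture viewer there is one more tool, called after "Emit:" as name(argument=value, ...) on one line, values as JSON. jog_arm: Moves the arm, as the interface text tells. Its arguments: {"type":"object","properties":{"deltas":{"type":"string"},"hand":{"type":"number"},"grip_force":{"type":"number"}},"required":["deltas"]}

```bash
mkdir -p pics; ls
python3 - <<'E'
from station import status, eyes, workorder, arm
import cv2, numpy as np
s=status.get_state(); print(s['t'],s['position'],s['tcp_rot'],s['contact_force'],arm.tcp_to_tips)
for n in('side','top','wrist'):
    p=eyes.camera_params(n); print(n,p)
for n in('side','top'):
    cv2.imwrite(f'pics/{n}0.png',eyes.grab_frame(n)[:,:,::-1])
E
```

```text
pics
0.0 [300.56803897 603.90922414 252.35836196] [ 8.05642956e-04  9.73444879e-01 -2.28920080e-01 -1.20891056e-04] [-0.37691466  0.63754283 -0.10243224] 22.0
side {'mtx': array([[393.80169925,   0.        , 277.72885527],
       [  0.        , 393.80169925, 205.27261024],
       [  0.        ,   0.        ,   1.        ]]), 'position': array([ 284.76768121, -638.54882385,  848.64058554]), 'orientation': array([ 0.90775317,  0.3745207 , -0.06769183, -0.17645466])}
top {'mtx': array([[425.20995776,   0.        , 280.14715439],
       [  0.        , 425.20995776, 208.32593274],
       [  0.        ,   0.        ,   1.        ]]), 'position': array([ 469.63262654,   46.55683135, 1117.8519032 ]), 'orientation': array([-0.70278833, -0.03301438,  0.03580963,  0.70972973])}
wrist {'mtx': array([[355.11112664,   0.        , 278.66035925],
       [  0.        , 355.11112664, 206.49648858],
       [  0.        ,   0.        ,   1.        ]]), 'hand_eye': array([[ 4.88031789e-04,  9.55139047e-01,  2.96157329e-01,
         7.55779823e+01],
       [ 9.99999827e-01, -5.63601803e-04,  1.69796182e-04,
        -3.41571091e-01],
       [ 3.29093768e-04,  2.96157195e-01, -9.55139156e-01,
        -1.20544624e+02],
       [ 0.00000000e+00,  0.00000000e+00,  0.00000000e+00,
         1.00000000e+00]])}
```

View pics/top0.png

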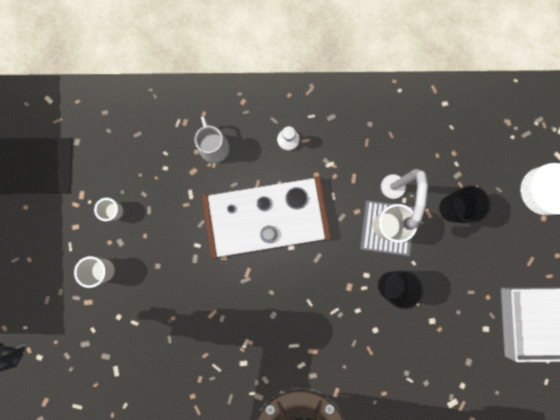

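View pics/side0.png

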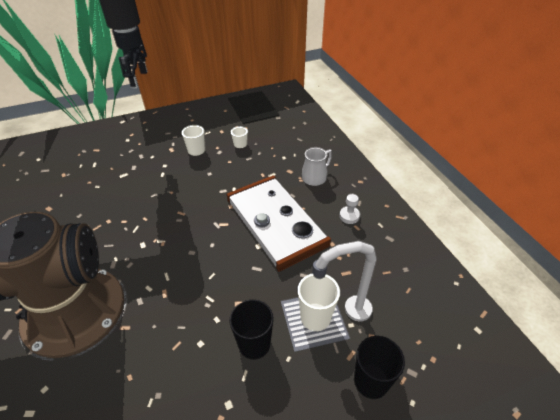

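The top view shows white cups on the counter at (107,209), small, and (90,271), medium. The big one is on the grate at (397,224). The eyes run small (231,209), medium (263,203) and large (297,198), and the button is at (269,234). In the side view the same eyes are at (271,193), (286,210) and (302,229), with the button at (262,220).

```bash
cat > h.py <<'E'
import cv2, numpy as np
from station import status, eyes, workorder, arm
from scipy.spatial.transform import Rotation as R
def rot(q): return R.from_quat(np.r_[q[1:],q[0]]).as_matrix()
def ray(n,uv,st=None):
    p=eyes.camera_params(n); K=p['mtx']
    d=np.array([(uv[0]-K[0,2])/K[0,0],-(uv[1]-K[1,2])/K[1,1],-1.])
    if n=='wrist':
        T=p['hand_eye']; Q=rot(st['tcp_rot']); return st['position']+Q@T[:3,3], Q@T[:3,:3]@d
    return np.array(p['position']), rot(p['orientation'])@d
def onz(n,uv,z,st=None):
    o,d=ray(n,uv,st); return o+d*(z-o[2])/d[2]
def tri(a,b):
    (o1,d1),(o2,d2)=ray(*a),ray(*b)
    s=np.linalg.lstsq(np.c_[d1,-d2],o2-o1,rcond=None)[0]
    p,q=o1+s[0]*d1,o2+s[1]*d2; return (p+q)/2,np.linalg.norm(p-q)
E
cat > m.py <<'E'
from h import *
res={}
for n,g in(('top',[(231,209),(263,203),(297,198)]),('side',[(271,193),(286,210),(302,229)])):
    im=cv2.imread(f'pics/{n}0.png'); gray=cv2.cvtColor(im,cv2.COLOR_BGR2GRAY)
    # panel's bright top face, hull, then dark blobs inside
    c=cv2.findContours(((gray>150)*255).astype('uint8'),0,2)[0]
    pan=[k for k in c if cv2.pointPolygonTest(cv2.convexHull(k),g[1],False)>0]
    pan=max(pan,key=cv2.contourArea); m=np.zeros_like(gray); cv2.drawContours(m,[cv2.convexHull(pan)],-1,255,-1)
    r=cv2.minAreaRect(pan); print(n,'panel rect',r)
    bl=((gray<110)&(m>0)).astype('uint8')
    _,_,st,ce=cv2.connectedComponentsWithStats(bl)
    res[n]=[]
    for q in g:
        i=1+np.argmin(np.linalg.norm(ce[1:]-q,axis=1)); res[n].append(ce[i]); print(n,q,ce[i].round(1),st[i], onz(n,ce[i],35).round(1))
    if n=='top':
        print('panel ctr',onz(n,r[0],30), [onz(n,v,30).round(0)[:2].tolist() for v in cv2.boxPoints(r)])
for a,b in zip(res['top'],res['side']): print('tri',*tri(('top',a),('side',b)))
print('button tri',*tri(('top',(268.5,234)),('side',(262,219))))
# rim of cup under the tap as 115 mm high
for z in(55,80,115): print(z,onz('top',(377,222),z).round(),onz('top',(417,224),z).round())
E
python3 m.py
```

```text
top panel rect ((265.8018493652344, 216.3526611328125), (72.22321319580078, 109.7315673828125), 81.63410949707031)
top (231, 209) [230.8 208.4] [228 206   7   6  30] [576.4 167.9  35. ]
top (263, 203) [263.6 203.2] [258 198  12  12 117] [589.   84.1  35. ]
top (297, 198) [296.3 197.7] [287 188  20  20 315] [6.024e+02 1.000e-01 3.500e+01]
panel ctr [555.53673441  78.72793431  30.        ] [[629.0, 232.0], [668.0, -49.0], [483.0, -73.0], [445.0, 204.0]]
side panel rect ((277.4206237792969, 216.55789184570312), (89.1189956665039, 55.562923431396484), 53.88066101074219)
side (271, 193) [271.2 192.9] [269 191   5   5  21] [578.3 169.1  35. ]
side (286, 210) [286.1 209.9] [281 206  11  10  84] [592.2  86.4  35. ]
side (302, 229) [302.1 229.2] [293 222  19  16 241] [604.6   1.8  35. ]
tri [576.9003599  167.46606179  36.85265731] 1.396465832238231
tri [589.75304009  83.61095624  38.39785782] 2.269796693312575
tri [ 6.02832145e+02 -4.27616679e-02  3.75627214e+01] 1.4550799889443837
button tri [511.40866456  71.30880229  44.52216924] 3.545886266904758
55 [ 537. -200.   55.] [ 531. -301.   55.]
80 [ 535. -195.   80.] [ 529. -292.   80.]
115 [ 533. -187.  115.] [ 527. -281.  115.]
```

The large cup is under the tap: its rim measures about 94 mm when cast at 115 mm height. The large eye is at about (603, 0) with eye spacing 84–85 mm, and the button is at about (511, 72). I'll move over the large eye, staying high.

Emit:
jog_arm(deltas="4 3 0 0 0 0; 8 6 0 0 0 0; 12 9 0 0 0 0; 16 12 0 0 0 0; 20 15 0 0 0 0; 24 18 0 0 0 0; 28 21 0 0 0 0; 32 24 0 0 0 0", hand=0)

```text
t: 0.9
position: [480.6, 244.8, 253.3]
tcp_rot: [-0.0, 0.973, -0.229, -0.0]
contact_force: [1.5, 1.4, -0.4]
opening: -0.001
```

Emit:
jog_arm(deltas="4 3 0 0 0 0; 8 6 0 0 0 0; 12 9 0 0 0 0; 16 12 0 0 0 0; 20 15 0 0 0 0; 22 16.5 2 0 0 0; 22 16.5 5 0 0 0; 22 16.5 5 0 0 0")

```text
t: 1.7
position: [601.3, -0.4, 198.8]
tcp_rot: [0.001, 0.973, -0.23, -0.004]
contact_force: [-0.1, 0.2, -0.6]
opening: 0.002
```

```bash
cat > look.py <<'E'
from h import *
import sys
s=status.get_state(); im=eyes.grab_frame('wrist')[:,:,::-1]; cv2.imwrite(f'pics/{sys.argv[1]}.png',im)
print('t',s['t'],'tcp',s['position'],s['tcp_rot'].round(4),'open',s['opening'],'F',s['contact_force'].round(2))
Q=rot(s['tcp_rot']); print('tip',s['position']+Q[:,2]*arm.tcp_to_tips)
for nm,t in(('eye',[602.9,0.2,87]),('btn',[511,71.5,87])): print(nm,'tool shift cm',(Q.T@(np.array(t)-s['position'])/10).round(2))
E
python3 look.py w1
```

```text
t 1.7 tcp [ 6.01262957e+02 -3.72583753e-01  1.98811785e+02] [ 0.0014  0.9731 -0.2303 -0.0037] open 0.0019776627415055777 F [-0.09  0.24 -0.63]
tip [ 6.01089802e+02 -3.95696732e-01  1.76812479e+02]
eye tool shift cm [ 0.19 -0.17 11.18]
btn tool shift cm [-11.22  -2.43  11.24]
```

View pics/w1.png

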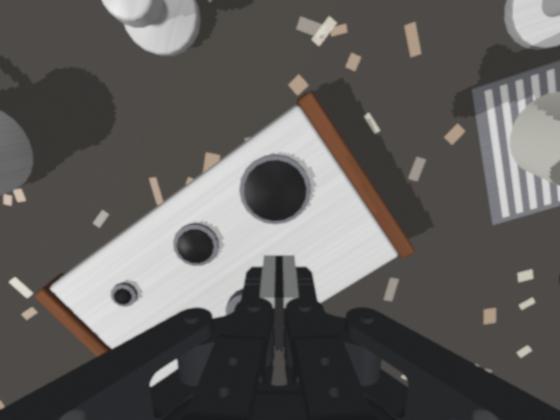

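The wrist view shows the large eye at (276,188), medium at (196,243), small at (124,294) and the shut fingertips at (280,258). Next I'll refine the positions from here.

```bash
cat > ref.py <<'E'
from h import *
import sys
s=status.get_state(); im=cv2.imread('pics/%s.png'%sys.argv[1]); g=cv2.cvtColor(im,cv2.COLOR_BGR2GRAY)
for c in cv2.findContours(((g<140)*255).astype('uint8'),cv2.RETR_LIST,2)[0]:
    if len(c)<12: continue
    (x,y),(a,b),_=cv2.fitEllipse(c)
    if a>15 and b/a<1.15 and 300<cv2.contourArea(c)<9000 and y<320:
        print((round(x,1),round(y,1)),'axes',round(a,1),round(b,1),onz('wrist',(x,y),33,s).round(1),'diam mm',round(np.linalg.norm(onz('wrist',(x-a/2,y),33,s)-onz('wrist',(x+a/2,y),33,s)),1))
E
python3 ref.py w1
```

```text
(124.6, 293.6) axes 22.6 24.9 [577.4 171.3  33. ] diam mm 20.8
(196.4, 243.6) axes 41.0 43.4 [590.9  86.8  33. ] diam mm 36.1
(275.2, 188.5) axes 67.6 68.9 [604.7   2.3  33. ] diam mm 56.7
```

Emit:
jog_arm(deltas="0 0 4 0 0 0; 0 0 7 0 0 0; 0 0 9 0 0 0; 0 0 9 0 0 0; 0 0 9 0 0 0")

```text
t: 2.25
position: [604.6, 1.9, 115.0]
tcp_rot: [-0.0, 0.974, -0.228, 0.001]
contact_force: [0.1, -0.1, -0.2]
opening: -0.001
```

```bash
python3 look.py w2; python3 ref.py w2
```

```text
t 2.25 tcp [604.64836528   1.87025114 114.98871963] [-1.000e-04  9.736e-01 -2.281e-01  7.000e-04] open -0.0012362001067263968 F [ 0.05 -0.07 -0.22]
tip [604.68111922   1.8667093   92.9887443 ]
eye tool shift cm [-0.09  0.23  2.8 ]
btn tool shift cm [-11.49  -2.08   2.78]
```

View pics/w2.png

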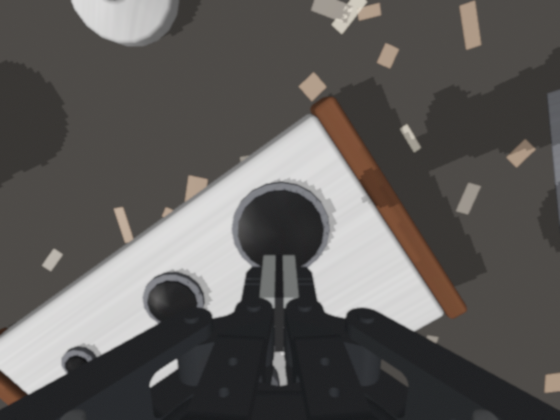

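The eye is now partly hidden behind the fingertips: ring left edge 233, right edge 328, top 182, with tips at about (280,258). I'll estimate the centre from the visible arc.

Run:
```python
from h import *
g=cv2.cvtColor(cv2.imread('pics/w2.png'),cv2.COLOR_BGR2GRAY)
m=(g[:250]<140).astype('uint8'); n,l,_,_=cv2.connectedComponentsWithStats(m)
k=(l==l[215,280]); 
# arc: topmost pixel per column & side pixels, above row 245
pts=[]
for r in range(184,245):
    c=np.where(k[r,215:345])[0]+215
    if len(c): pts.append((c[0],r))   # left side (right has shadow)
for r in range(184,230):
    c=np.where(k[r,215:345])[0]+215
    pts.append((c[-1],r))
s=status.get_state()
P=np.array([onz('wrist',p,33,s)[:2] for p in pts])
def fit(P):
    A=np.c_[2*P,np.ones(len(P))]; x=np.linalg.lstsq(A,(P**2).sum(1),rcond=None)[0]; return x[:2],np.sqrt(x[2]+x[:2]@x[:2])
c,r=fit(P); 
for _ in range(4):
    e=abs(np.linalg.norm(P-c,axis=1)-r); c,r=fit(P[e<1.5])
print('centre',c,'r',r,(e<1.5).sum(),len(P)); print(s['position'], [status.get_state()['position'].round(1).tolist()for _ in range(2)])
```

```text
centre [603.52788698   1.68085283] r 28.966092634875597 107 107
[604.99790379   1.86396644 115.51204569] [[605.0, 1.9, 115.5], [605.0, 1.9, 115.5]]
```

The tip is centred within about 1.5 mm. I'll descend so the tips are about 25 mm above the crown, and hold.

Emit:
jog_arm(deltas="0 0 1.4 0 0 0; 0 0 2.7 0 0 0; 0 0 2.7 0 0 0; 0 0 2.7 0 0 0; 0 0 2.7 0 0 0; 0 0 2.7 0 0 0; 0 0 2.7 0 0 0; 0 0 2.7 0 0 0")

```text
t: 3.1
position: [603.8, 1.1, 86.6]
tcp_rot: [-0.0, 0.973, -0.229, 0.0]
contact_force: [-0.6, -0.0, 0.5]
opening: 0.002
```

```bash
python3 look.py w3
python3 - <<'E'
from h import *
cv2.imwrite('pics/side3.png',cv2.resize(eyes.grab_frame('side')[140:300,200:400,::-1],None,fx=3,fy=3))
E
```

```text
t 3.1 tcp [603.84368839   1.09699806  86.55739341] [-1.000e-04  9.735e-01 -2.289e-01  2.000e-04] open 0.001534972959603497 F [-0.64 -0.    0.46]
tip [603.85210548   1.09947367  64.55739516]
eye tool shift cm [-0.04  0.12 -0.04]
btn tool shift cm [-11.45  -2.17  -0.05]
```

View pics/side3.png

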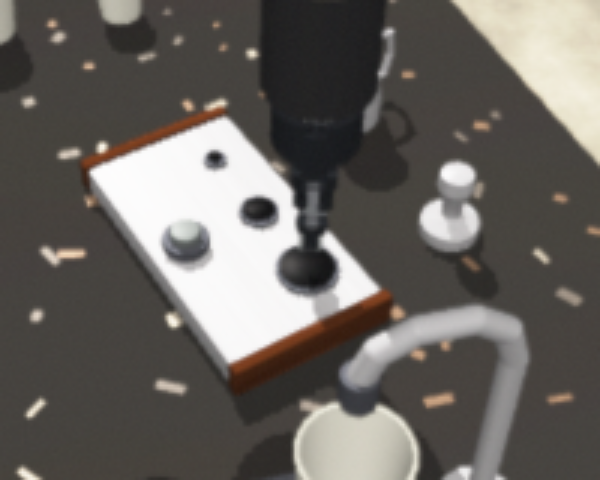

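The side view crop shows the fingertips at about (308,250), hovering just over the large dome at (307,268), and nothing is touched. I'll keep holding here.

Emit:
jog_arm(deltas="0 0 0 0 0 0; 0 0 0 0 0 0; 0 0 0 0 0 0; 0 0 0 0 0 0; 0 0 0 0 0 0; 0 0 0 0 0 0; 0 0 0 0 0 0; 0 0 0 0 0 0")

```text
t: 4.0
position: [603.8, 1.1, 86.3]
tcp_rot: [-0.0, 0.973, -0.229, 0.0]
contact_force: [0.1, -0.9, -0.6]
opening: 0.001
```

Emit:
jog_arm(deltas="0 0 0 0 0 0; 0 0 0 0 0 0; 0 0 0 0 0 0; 0 0 0 0 0 0; 0 0 0 0 0 0; 0 0 0 0 0 0; 0 0 0 0 0 0; 0 0 0 0 0 0")

```text
t: 4.8
position: [603.8, 1.1, 86.3]
tcp_rot: [-0.0, 0.973, -0.229, 0.0]
contact_force: [0.3, 0.3, 0.0]
opening: 0.001
```

Emit:
jog_arm(deltas="0 0 0 0 0 0; 0 0 0 0 0 0; 0 0 0 0 0 0; 0 0 0 0 0 0; 0 0 0 0 0 0; 0 0 0 0 0 0; 0 0 0 0 0 0; 0 0 0 0 0 0")

```text
t: 5.6
position: [603.8, 1.1, 86.3]
tcp_rot: [-0.0, 0.973, -0.229, 0.0]
contact_force: [-0.1, 0.3, 0.6]
opening: -0.004
```

Held for over 2.5 s. I'll rise and move over the button.

Emit:
jog_arm(deltas="0 0 -4 0 0 0; 0 0 -7 0 0 0; -4 -0.8 -7 0 0 0; -8 -1.6 -7 0 0 0; -11.46 -2.32 -6 0 0 0; -11.46 -2.32 -6 0 0 0; -11.46 -2.32 -6 0 0 0; -11.46 -2.32 -6 0 0 0")

```text
t: 6.4
position: [512.2, 72.9, 146.7]
tcp_rot: [-0.0, 0.973, -0.229, 0.0]
contact_force: [-0.2, -0.9, -0.5]
opening: 0.003
```

```bash
python3 look.py w4
```

```text
t 6.4 tcp [512.24622516  72.94981083 146.66925035] [-1.000e-04  9.735e-01 -2.287e-01  4.000e-04] open 0.00253989238797117 F [-0.2  -0.86 -0.51]
tip [512.26412502  72.9523092  124.66925778]
eye tool shift cm [11.35  2.48  5.97]
btn tool shift cm [-0.05  0.19  5.97]
```

View pics/w4.png

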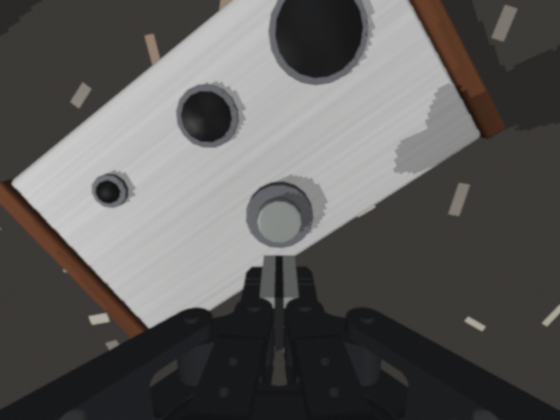

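The button cap is at (279,220) in its housing, directly under the tips within about 2 mm. I'll descend in stages and watch the force.

Emit:
jog_arm(deltas="-0.1 0 3 0 0 0; -0.1 0 5.5 0 0 0; -0.1 0 6.5 0 0 0; -0.1 0 6.5 0 0 0")

```text
t: 6.85
position: [510.3, 72.5, 80.0]
tcp_rot: [0.001, 0.973, -0.229, -0.001]
contact_force: [-0.3, -0.1, -0.5]
opening: 0.004
```

Emit:
jog_arm(deltas="0 0 0.3 0 0 0; 0 0 0.6 0 0 0; 0 0 0.6 0 0 0")

```text
t: 7.15
position: [510.9, 73.5, 75.7]
tcp_rot: [-0.0, 0.973, -0.229, 0.0]
contact_force: [-0.6, -0.5, 0.7]
opening: 0.0
```

Emit:
jog_arm(deltas="0 0 0.2 0 0 0; 0 0 0.4 0 0 0; 0 0 0.4 0 0 0")

```text
t: 7.45
position: [511.0, 73.6, 71.6]
tcp_rot: [-0.0, 0.973, -0.229, 0.0]
contact_force: [0.4, -1.0, 2.7]
opening: 0.004
```

Emit:
jog_arm(deltas="0 0 0.15 0 0 0; 0 0 0.3 0 0 0; 0 0 0.3 0 0 0")

```text
t: 7.75
position: [511.0, 73.6, 68.4]
tcp_rot: [-0.0, 0.973, -0.229, 0.0]
contact_force: [1.9, 0.5, 4.3]
opening: 0.002
```

Emit:
jog_arm(deltas="0 0 0.1 0 0 0; 0 0 0.2 0 0 0; 0 0 0.2 0 0 0")

```text
t: 8.05
position: [511.1, 73.6, 67.8]
tcp_rot: [-0.0, 0.974, -0.228, 0.001]
contact_force: [-4.8, 0.0, 18.7]
opening: 0.002
```

The button bottomed out: force jumped to 19 N with no further travel. I'll hold briefly, then release and rise clear.

Emit:
jog_arm(deltas="0 0 0 0 0 0; 0 0 0 0 0 0; 0 0 0 0 0 0; 0 0 -1 0 0 0; 0 0 -4 0 0 0; 0 0 -8 0 0 0; 0 0 -12 0 0 0; 0 0 -14 0 0 0")

```text
t: 8.85
position: [511.1, 73.5, 209.4]
tcp_rot: [-0.001, 0.973, -0.229, 0.001]
contact_force: [-0.0, -0.1, -0.0]
opening: 0.002
```

Emit:
jog_arm(deltas="-4 -2 0 0 0 0; -7 -3 0 0 0 0; -7 -3 0 0 0 0; -7 -3 0 0 0 0")

```text
t: 9.25
position: [460.6, 131.6, 206.2]
tcp_rot: [0.0, 0.974, -0.228, -0.0]
contact_force: [0.3, -1.2, 0.6]
opening: -0.001
```

```bash
python3 look.py w5
python3 - <<'E'
from h import *
cv2.imwrite('pics/side5.png',eyes.grab_frame('side')[:,:,::-1])
E
```

```text
t 9.25 tcp [460.59746751 131.61725676 206.17440304] [ 2.000e-04  9.736e-01 -2.281e-01 -3.000e-04] open -0.0010751890217981965 F [ 0.27 -1.17  0.56]
tip [460.58318262 131.61231585 184.17440824]
eye tool shift cm [18.59  5.45 11.91]
btn tool shift cm [ 7.19  3.14 11.92]
```

View pics/side5.png

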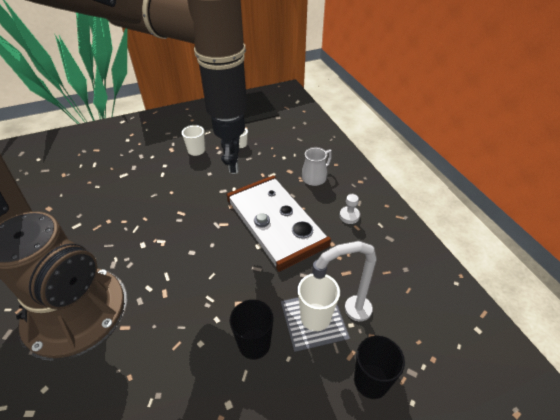

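The side view shows the arm clear, with the cups, pitcher (315,167) and tamper (351,208) where they stood and the button up at (262,219). I'll hand the job in.

```bash
python3 -c "
from station import workorder; print(workorder.close_job())"
```

```text
the job is handed in; nothing more can be done
None
```

I pointed at the large eye, pressed and released the start button, and handed the job in at about 9.3 s. The large cup was the one under the tap: its rim measured about 94 mm across at 115 mm height, and the small and medium cups stood on the counter.

- **Pointing:** I held the shut fingertips over the large eye for more than 2.5 s, about 24–25 mm above its crown. They were centred to within about 2 mm, and nothing was touched.
- **Button:** I pressed it until it bottomed out. The force rose from about 4 N to 19 N with almost no further travel, and I held it there for 0.3 s before moving clear.
- **Last check:** In the final side view the cups, pitcher and tamper stood where they had been, the button was up, and the force was near zero.

The fixed cameras and the wrist camera disagreed by about 2 mm on where the eye was, so I aimed between the two estimates. I could not read the button's travel directly, so "fully down" is judged from the force and the tip height.

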